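# Three limes for the bowl

### The arm

A 6-joint arm with a two-finger parallel gripper is mounted at the origin on the work surface. World frame = base frame: x ahead of the robot, y to its left, z up, the work surface at z = 0. Lengths are in m, angles in rad, forces in N, time in s.
With the tool pointing down it reaches from about 0.25 to 0.775 m from the base axis. Payload 4 kg.
Tool frame: the origin (TCP) lies at the very end of the fingers, on their centre line; the grasp point (between the pads) lies 19 mm behind it (ctrl.pinch_z is the distance from the TCP to the grasp point, in m); z points along the fingers, y is the line along which they close (so a half turn about z gives the same grasp; the last joint's range is limited). The gripper opens to 85 mm and grips with 20 to 120 N. Pads are 22 mm wide; open, the fingers measure 114 mm over their backs; the gripper's body (76 mm by 85 mm) begins 54 mm behind the grasp point. The pads swing forward as they close: fully open they stand 13 mm farther back than shut.
Start: joints at [-1.338, 0.087, 1.371, -0, 1.684, -0.103], TCP at [0.181, -0.519, 0.231] pointing down, gripper open.
Joint ranges: [-3.1, 3.1], [-0.76, 2.03], [0.27, 2.55], [-1.08, 4.22], [0.17, 2.65], [-2.57, 2.57]. Speed limits (rad/s): [2.79, 2.79, 3.14, 3.14, 3.14, 3.14].

### API

Orientations are given as [roll, pitch, yaw] about the fixed x, y, z axes, in that order (R = Rz(yaw) Ry(pitch) Rx(roll)).
In Python, from rig import ctrl, vision, job gives the robot as it stands.
- The arm moves only by the tool jog_arm, never from a script. Its argument "plan" is a list of rows, each a list of 7 numbers: the shift along the world's x, y, z in cm, then the turn, a rotation vector about the world's x, y, z in degrees, then the finger opening in cm, from 0 to 8.54. In form: [[dx, dy, dz, wx, wy, wz, gripper], ...]. A call has 1 to 8 rows; each row shifts and turns the commanded pose from where the row before left it; what a row does not reach is not made up. A row lasts 1/10 s, in which the tool goes at most 50 mm and 8.59 degrees, less where a joint would pass 70% of its speed; a pose out of reach is approached as far as the arm can. A call with a gripper value outside its range is refused whole. The fingers move at their own pace and stop on an object; the grip force is fixed at half the most. Time passes only in rows, so rows that do not move let the fingers close. It gives the time, the measured TCP pose, the force, the opening and the grip force at its end, in the units of the state.
- ctrl.sense(): the state, without advancing time (a new reading comes with each control period).
- vision.snapshot(name): name is "scene" or "top" or "wrist"; returns a dict with "color" (420x560x3 uint8, red, green, blue), "camera_matrix" (3x3 intrinsics, pixels), "view" (4x4, takes a point from world to camera coordinates); the wrist camera has in their place "T_tool_cam" (4x4, takes a point from camera to tool coordinates, whose origin is the TCP and whose axes are the flange's). Camera axes: x right, y up, looking along -z (the intrinsics and any distortion apply to the point x, -y, -z); pixel columns grow to the right and rows downward; lengths in m; the calibration is good to about 2 mm. A picture is of the moment at which its call begins: read the wrist's pose just before it. There is no depth.
- job.hand_in(): hands the job in; it is judged then, once.
The state is a dict: "t": time; "q": joint angles; "qd": joint speeds; "joint_torque": joint torques, N m; "eef_pos": TCP position; "tool_rot": TCP orientation; "ft_force": force on the tool from outside, world axes, zero at the start; "wrist_torque": the same for the moment, N m; "width": finger opening in m; "gripper_force": force on a finger pad.
Only numpy, scipy, OpenCV 4.12 (cv2) and the standard library are available. Lean on these libraries where they do the work, as an engineer would, in place of code of your own. Each camera call takes 0.05 s, during which the arm holds its last target. There are 200 camera calls.

### The job

Pick up the lime cup by its orange handle and tip it slowly, spout just above the blue bowl, until exactly three limes have rolled out into the bowl; stop before a fourth follows, and do not touch the limes with the gripper. Then stand the cup, with the remaining two limes in it, upright in the middle of the grey tray and let it go. Leave the bowl and the other things on the counter where they are.

Things in the scene. Friction and masses are not known exactly. Their poses are not given: they have to be found in the camera images.
- cup: Loose open trough-shaped cup, 204 mm long (x = -105 to 99 mm), 62 mm wide over the handle (50 over the walls), 143 mm tall with its handle, 0.16 to 0.29 kg empty. White floor, clear 78 mm high side walls with white rims, orange handle across the middle. Origin: centre of its underside, on which it stands flat; z up; +x towards the open spout; the -x end is closed.
- cup_channel (a point): A point 7 mm up on the middle axis of the cup, axes as the cup's. Here is the cup's 42 mm wide channel: five pockets in single file, a lime in each. Tilted spout-down, the limes roll out one by one, the first at about 0.3 rad, the second at 0.4 to 0.5, the third at 0.5 to 0.65, the fourth at 0.75 or more, each up to a second after its angle is reached. Level and unjerked they stay.
- cup_handle (a point): Centre of the handle's cross-bar, 132 mm above the cup's underside at the middle of the cup. The bar is a flat-sided block 14 mm thick along the cup's x, 62 mm long along the cup's y and 22 mm tall (z); the space on both sides of it is open, 55 mm clear below it to the limes. Axes as the cup's.
- cup_spout (a point): Middle of the spout's floor edge, over which the limes leave: 98 mm ahead of the cup's origin (+x) and 30 mm above its underside; the side walls reach from the underside up to 78 mm at the same x. Axes as the cup's.
- bowl: Loose blue ceramic bowl, 176 mm across the rim, 60 mm high, 0.6 kg, standing on the counter; flat inner floor 5 mm up. Origin: centre of its underside, z up.
- tray: Grey flat fridge tray without rim, 220 mm (x) by 190 mm (y), 14 mm high, fixed on the counter. Origin: centre of its underside; z up; the cup is to stand on its top, 14 mm above this.
- lime1: Green lime, a rigid ball of 36 mm diameter, about 30 g; origin at its centre. Starts in the cup, number 1 from the spout, at x = 73 mm, y = 0, z = 45 mm in the cup's frame.
- lime2: Green lime, a rigid ball of 36 mm diameter, about 30 g; origin at its centre. Starts in the cup, number 2 from the spout, at x = 34 mm, y = 0, z = 43 mm in the cup's frame.
- lime3: Green lime, a rigid ball of 36 mm diameter, about 30 g; origin at its centre. Starts in the cup, number 3 from the spout, at x = -3 mm, y = 0, z = 39 mm in the cup's frame.
- lime4: Green lime, a rigid ball of 36 mm diameter, about 30 g; origin at its centre. Starts in the cup, number 4 from the spout, at x = -42 mm, y = 0, z = 36 mm in the cup's frame.
- lime5: Green lime, a rigid ball of 36 mm diameter, about 30 g; origin at its centre. Starts in the cup, number 5 from the spout, at x = -82 mm, y = 0, z = 31 mm in the cup's frame.
- apple: Bystander: red apple, 74 mm wide, 66 mm high; origin at its underside.
- garlic: Bystander: pale garlic bulb, 54 mm wide, 57 mm high; origin at its underside.
- jar: Bystander: amber jar with a yellow cap, 64 mm across, 85 mm high; origin at its underside.
Things that resemble listed ones, but are neither listed nor needed, are in the scene too. Leave any red look-alike of the cup alone.

How it is judged:
By the outcome, as a careful person would: the job done as asked, in the order asked, and still so for the second after the job is handed in, with the robot touching nothing.
It also fails if it takes over 67 s, if anything falls off the work surface, if the arm or the gripper's body presses on something with over 40 N, if the wrist force passes 120 N, or if a joint passes its speed limit or range.

## Working session

There is one attempt and no reset: what is moved stays moved. The work goes in short steps, Python scripts to look and compute and a tool call to move; the robot and the scene stay as the last step left them, time stands still between calls to the robot, and variables do not carry over. Pictures are saved under pics/ and viewed, at most 10 in all, crops included, and the job is handed in when it is done.

Besides the shell and the picture viewer there is one more tool, called as name([rows], argument=value, ...), one row to a line, values as JSON. jog_arm: Moves the arm, as the interface text tells. Its arguments: {"type":"object","properties":{"plan":{"type":"array","items":{"type":"array","items":{"type":"number"}}}},"required":["plan"]}

```bash
mkdir -p pics
cat > h.py <<'E'
import numpy as np, cv2
from rig import ctrl, vision, job
def snap(n,f):
    s=vision.snapshot(n); cv2.imwrite('pics/'+f,s['color'][:,:,::-1]); np.savez(f'pics/{f}.npz',K=s['camera_matrix'],V=s.get('view',np.eye(4))); 
    return s
def load(f): d=np.load(f'pics/{f}.npz'); return d['K'],d['V']
def ray(f,u,v,z):
    K,V=load(f); p=np.linalg.inv(K)@[u,v,1]; d=np.array([p[0],-p[1],-p[2]])
    C=np.linalg.inv(V); d=C[:3,:3]@d; o=C[:3,3]; return o+d*(z-o[2])/d[2]
def proj(f,P):
    K,V=load(f); c=V[:3,:3]@np.array(P)+V[:3,3]; p=K@[c[0],-c[1],-c[2]]; return p[:2]/p[2]
E
python3 - <<'E'
from h import *
s=snap('top','top1.png'); print([k for k in s]); snap('scene','sc1.png')
for f in('top1.png','sc1.png'):
    K,V=load(f); print(K.round(1).tolist(), np.linalg.inv(V)[:3,3].round(3))
x=ctrl.sense(); print(x)
E
```

```text
['color', 'camera_matrix', 'view']
[[447.7, 0.0, 273.8], [0.0, 447.7, 209.5], [0.0, 0.0, 1.0]] [ 0.306 -0.     1.149]
[[500.9, 0.0, 284.5], [0.0, 500.9, 214.2], [0.0, 0.0, 1.0]] [1.481 0.416 1.18 ]
{'t': 0.1, 'q': array([-1.33811444e+00,  8.79087390e-02,  1.37214591e+00,  2.11434818e-05,
        1.68358913e+00, -1.03120692e-01]), 'qd': array([-0.00152796, -0.00087805, -0.0023921 , -0.00096653, -0.00030198,
       -0.00070005]), 'joint_torque': array([ 2.58072818e-03, -3.53014004e+01, -3.14218390e+01, -1.30840240e-04,
        7.98592373e-03, -1.51584089e-06]), 'eef_pos': array([ 0.18112566, -0.51883785,  0.23021936]), 'tool_rot': array([-3.13955459e+00, -2.32040273e-04,  3.35804701e-01]), 'ft_force': array([-0.3864718 , -0.10865956, -0.39454265]), 'wrist_torque': array([ 0.03600094, -0.00838921,  0.02668003]), 'gripper_force': 0.0, 'width': 0.0851452033536972}
```

View pics/top1.png

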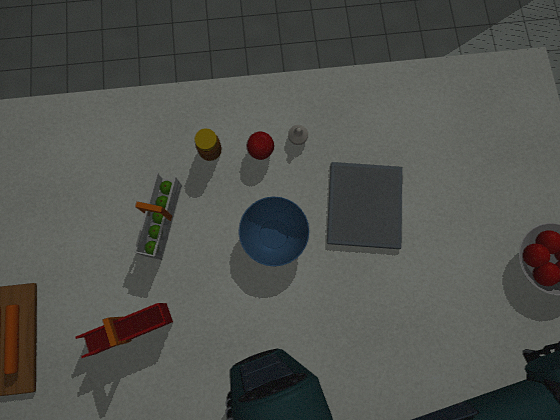

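View pics/sc1.png

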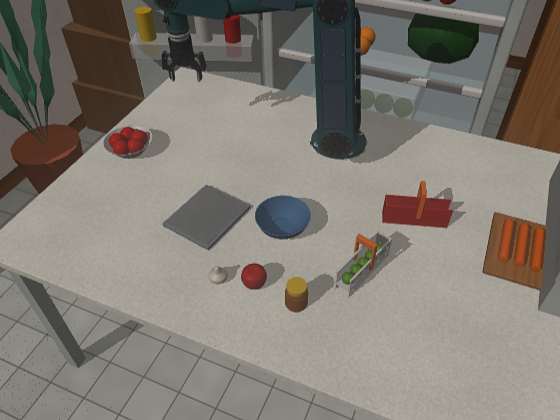

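Top view: cup near (158,215), handle at (154,209), bowl (274,231), tray (365,206), apple (260,145), jar (207,143), garlic (298,134), and a red look-alike at (125,330). I'll enlarge the cup in both views.

Run:
```python
from h import *
a=cv2.imread('pics/top1.png')[165:270,120:200]; b=cv2.imread('pics/sc1.png')[225:300,325:400]
a=cv2.resize(a,None,fx=5,fy=5,interpolation=cv2.INTER_CUBIC); b=cv2.resize(b,None,fx=5,fy=5,interpolation=cv2.INTER_CUBIC)
o=np.zeros((525,790,3),np.uint8); o[:525,:400]=a; o[:375,410:785]=b; cv2.imwrite('pics/crop.png',o)
g=lambda n,u,v,z:print(n,ray('top1.png',u,v,z).round(3))
for n,u,v,z in [('bowlL',239,231,.06),('bowlR',309,231,.06),('bowlT',274,196,.06),('bowlB',274,266,.06),('trayTL',331,163,.014),('TR',403,166,.014),('BL',327,246,.014),('BR',401,249,.014),('jar',206,138,.085),('apple',260,145,.04),('garlic',298,133,.03),('lime1?',151,247,.045),('lime5?',166,187,.031),('l1alt',166,187,.045),('handle',154,209,.143)]: g(n,u,v,z)
```

```text
bowlL [0.497 0.065 0.06 ]
bowlR [ 0.479 -0.106  0.06 ]
bowlT [ 0.577 -0.03   0.06 ]
bowlB [ 0.403 -0.011  0.06 ]
trayTL [ 0.662 -0.191  0.014]
TR [ 0.633 -0.38   0.014]
BL [ 0.443 -0.152  0.014]
BR [ 0.415 -0.338  0.014]
jar [0.738 0.125 0.085]
apple [ 0.722 -0.009  0.04 ]
garlic [ 0.749 -0.113  0.03 ]
lime1? [0.483 0.287 0.045]
lime5? [0.637 0.244 0.031]
l1alt [0.633 0.241 0.045]
handle [0.555 0.25  0.143]
```

View pics/crop.png

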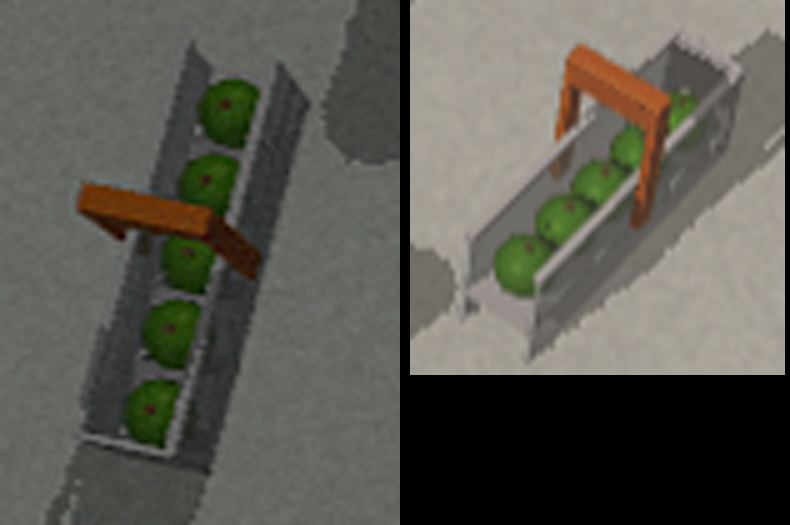

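Crop: the spout faces away from the robot (top of the image), with its rim corners at crop (192,42) and (278,65). The closed end is at (85,436)-(175,452), and all five limes are visible. I'll fit the cup pose from these points.

Run:
```python
from h import *
from scipy.optimize import least_squares
obs=[((99,25,78),192,42),((99,-25,78),278,65),((-105,25,78),85,436),((-105,-25,78),175,452),((99,-25,0),308,105),((-105,-25,0),210,472),
((73,0,45),230,113),((34,0,43),207,182),((-42,0,36),171,333),((-82,0,31),152,411),((-0,31,143),80,186),((0,-31,143),213,210)]
sc=[((73,0,45),523,264),((34,0,43),565,223),((-3,0,39),600,182),((99,25,0),530,360),((99,25,78),538,277),((99,-25,78),468,238)]
def res(p,w=0):
    x,y,a=p;R=np.array([[np.cos(a),-np.sin(a),0],[np.sin(a),np.cos(a),0],[0,0,1]]);r=[]
    for P,u,v in obs: r+=list(proj('top1.png',R@np.array(P)/1000+[x,y,0])-[120+u/5,165+v/5])
    for P,u,v in sc*w: r+=list(proj('sc1.png',R@np.array(P)/1000+[x,y,0])-[325+(u-410)/5,225+v/5])
    return np.array(r)
for w in(0,1):
    s=least_squares(res,[.55,.26,-.3],args=(w,),loss='soft_l1'); print(s.x.round(4)); print(res(s.x,w).reshape(-1,2).round(1).tolist())
x=ctrl.sense()
print(proj('top1.png',x['eef_pos']))
```

```text
[ 0.5625  0.2624 -0.3137]
[[-2.0, -1.4], [0.2, -2.0], [-2.8, -0.3], [-0.6, 0.7], [0.5, -1.6], [0.3, 0.1], [0.5, -0.3], [1.4, 0.7], [1.4, -0.1], [1.6, 0.0], [-0.5, 1.3], [-1.1, 1.9]]
[ 0.5626  0.2633 -0.3034]
[[-2.8, -1.4], [-0.5, -2.2], [-2.8, -0.1], [-0.5, 0.7], [-0.2, -1.8], [0.4, 0.1], [-0.1, -0.3], [0.9, 0.7], [1.3, -0.1], [1.6, 0.1], [-1.0, 1.4], [-1.5, 1.8], [-0.1, -0.6], [-0.6, -0.4], [-0.4, 0.9], [-1.0, 0.1], [-0.1, 0.2], [-1.0, -1.6]]
[541.75174714 343.07112798]
```

jog_arm([
  [2, 4, 0.3, 0, 0, 6.6, 8.5],
  [2, 4, 0.3, 0, 0, 6.6, 8.5],
  [2, 4, 0.3, 0, 0, 6.6, 8.5],
  [2, 4, 0.3, 0, 0, 6.6, 8.5],
  [2, 4, 0.3, 0, 0, 6.6, 8.5],
  [2, 4, 0.3, 0, 0, 6.6, 8.5],
  [2, 4, 0.3, 0, 0, 6.6, 8.5],
  [2, 4, 0.3, 0, 0, 6.9, 8.5],
])

```text
t: 0.9
eef_pos: [0.3414, -0.1975, 0.2551]
tool_rot: [-3.141, -0.0, 1.267]
ft_force: [-0.5, -0.8, 0.6]
width: 0.0849
gripper_force: 0.0
```

jog_arm([
  [2, 4, 0, 0, 0, 0, 8.5],
  [2, 4, 0, 0, 0, 0, 8.5],
  [2, 4, 0, 0, 0, 0, 8.5],
  [2, 4, 0, 0, 0, 0, 8.5],
  [2, 4, 0, 0, 0, 0, 8.5],
  [2, 4, 0, 0, 0, 0, 8.5],
  [2, 4, 0, 0, 0, 0, 8.5],
  [1, 2, 0, 0, 0, 0, 8.5],
])

```text
t: 1.7
eef_pos: [0.4917, 0.1038, 0.2543]
tool_rot: [-3.14, -0.0, 1.266]
ft_force: [0.6, -1.4, -0.8]
width: 0.0849
gripper_force: 0.0
```

jog_arm([
  [1.4, 3.2, 0, 0, 0, 0, 8.5],
  [1.4, 3.2, 0, 0, 0, 0, 8.5],
  [1.4, 3.2, 0, 0, 0, 0, 8.5],
  [1.4, 3.2, 0, 0, 0, 0, 8.5],
  [1, 2.1, 0, 0, 0, 0, 8.5],
  [0.5, 1, 0, 0, 0, 0, 8.5],
  [0, 0, 0, 0, 0, 0, 8.5],
])

```text
t: 2.4
eef_pos: [0.5622, 0.2604, 0.2541]
tool_rot: [-3.14, 0.001, 1.264]
ft_force: [-0.8, -0.5, 0.0]
width: 0.085
gripper_force: 0.0
```

Run:
```python
from h import *
x=ctrl.sense(); print(x['eef_pos'],x['tool_rot'],x['q'].round(3))
s=vision.snapshot('wrist'); print(s['T_tool_cam'].round(4).tolist(),s['camera_matrix'].round(1).tolist())
cv2.imwrite('pics/w1.png',s['color'][:,:,::-1])
from scipy.spatial.transform import Rotation as Ro
T=np.eye(4);T[:3,:3]=Ro.from_euler('xyz',x['tool_rot']).as_matrix();T[:3,3]=x['eef_pos']
np.savez('pics/w1.png.npz',K=s['camera_matrix'],V=np.linalg.inv(T@s['T_tool_cam']))
a=-.308;c=np.array([.5625,.2625]);
for P in [(7,31,143),(7,-31,143),(-7,31,143),(-7,-31,143),(73,0,45),(34,0,43),(-42,0,36),(-82,0,31),(99,25,78),(99,-25,78)]:
    p=np.array(P)/1000; w=[c[0]+np.cos(a)*p[0]-np.sin(a)*p[1],c[1]+np.sin(a)*p[0]+np.cos(a)*p[1],p[2]]
    print(P,proj('w1.png',w).round(1))
```

```text
[0.56218904 0.26044413 0.25408385] [-3.14007909e+00  1.39586617e-03  1.26404253e+00] [ 0.342  0.243  1.148 -0.     1.753  0.649]
[[-0.0002, 0.9544, 0.2987, 0.0747], [1.0, 0.0, 0.0004, -0.0007], [0.0004, 0.2987, -0.9544, -0.1427], [0.0, 0.0, 0.0, 1.0]] [[309.7, 0.0, 280.7], [0.0, 309.7, 212.2], [0.0, 0.0, 1.0]]
(7, 31, 143) [290.  168.1]
(7, -31, 143) [289.3 238.2]
(-7, 31, 143) [273.  168.1]
(-7, -31, 143) [273.4 238.1]
(73, 0, 45) [344.7 181. ]
(34, 0, 43) [310.7 180.6]
(-42, 0, 36) [245.8 179.3]
(-82, 0, 31) [212.9 178.4]
(99, 25, 78) [377.8 163.7]
(99, -25, 78) [373.4 210.2]
```

View pics/w1.png

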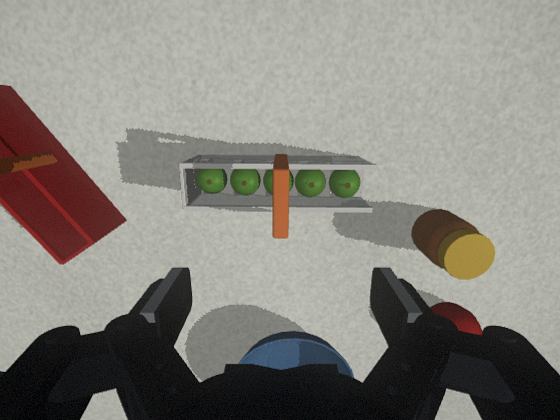

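The wrist view shows the bar at columns 273–289, ending at row 238, and the limes near (212…344, 180). This matches the fitted pose to about 1 mm. Descending.

jog_arm([
  [0, 0.2, -2, 0, 0, 0, 8.5],
  [0, 0, -3, 0, 0, 0, 8.5],
  [0, 0, -3, 0, 0, 0, 8.5],
  [0, 0, -2.5, 0, 0, 0, 8.5],
  [0, 0, -2, 0, 0, 0, 8.5],
  [0, 0, -1, 0, 0, 0, 8.5],
  [0, 0, -0.5, 0, 0, 0, 8.5],
  [0, 0, 0, 0, 0, 0, 8.5],
])

```text
t: 3.25
eef_pos: [0.5622, 0.2611, 0.1156]
tool_rot: [3.141, 0.0, 1.262]
ft_force: [0.7, -0.2, -0.6]
width: 0.0852
gripper_force: 0.0
```

jog_arm([
  [0, 0, 0, 0, 0, 0, 6],
  [0, 0, 0, 0, 0, 0, 4],
  [0, 0, 0, 0, 0, 0, 3],
  [0, 0, 0, 0, 0, 0, 2.4],
  [0, 0, 0, 0, 0, 0, 2],
  [0, 0, 0, 0, 0, 0, 1.8],
  [0, 0, 0, 0, 0, 0, 1.6],
  [0, 0, 0, 0, 0, 0, 1.4],
])

```text
t: 4.05
eef_pos: [0.5621, 0.2617, 0.1153]
tool_rot: [-3.141, 0.0, 1.263]
ft_force: [0.1, 0.2, -0.6]
width: 0.014
gripper_force: 2.3
```

jog_arm([
  [0, 0, 0, 0, 0, 0, 1.2],
  [0, 0, 0, 0, 0, 0, 1],
  [0, 0, 0, 0, 0, 0, 0.5],
  [0, 0, 0, 0, 0, 0, 0],
  [0, 0, 0, 0, 0, 0, 0],
  [0, 0, 0, 0, 0, 0, 0],
])

```text
t: 4.65
eef_pos: [0.5621, 0.2618, 0.1154]
tool_rot: [-3.142, -0.0, 1.263]
ft_force: [-1.9, 1.3, 2.4]
width: 0.0125
gripper_force: 58.6
```

jog_arm([
  [0, 0, 0.3, 0, 0, 0, 0],
  [0, 0, 0.8, 0, 0, 0, 0],
  [0, 0, 1.4, 0, 0, 0, 0],
  [0, 0, 1.8, 0, 0, 0, 0],
  [0, 0, 1.8, 0, 0, 0, 0],
  [0, 0, 1.8, 0, 0, 0, 0],
  [0, 0, 1.4, 0, 0, 0, 0],
  [0, 0, 0.8, 0, 0, 0, 0],
])

```text
t: 5.45
eef_pos: [0.5629, 0.2619, 0.2189]
tool_rot: [3.139, -0.002, 1.263]
ft_force: [0.8, -1.0, -4.0]
width: 0.0131
gripper_force: 58.5
```

Run:
```python
from h import *
x=ctrl.sense(); print(x)
s=snap('wrist','w2.png');
```

```text
{'t': 5.45, 'q': array([ 3.44225569e-01,  2.45807732e-01,  1.21342970e+00, -1.17081883e-04,
        1.67895255e+00,  6.52462300e-01]), 'qd': array([ 1.07389340e-04, -5.03992825e-03, -1.09469739e-01,  1.97825263e-03,
        1.43195682e-01,  6.64427811e-03]), 'joint_torque': array([-1.12234618e-02, -4.38433135e+01, -3.26348019e+01,  1.73556019e-02,
       -1.17244115e-02, -8.59608426e-04]), 'eef_pos': array([0.56291124, 0.26188982, 0.21887296]), 'tool_rot': array([ 3.13881827e+00, -1.97345746e-03,  1.26254950e+00]), 'ft_force': array([ 0.78106134, -1.00912549, -4.04680218]), 'wrist_torque': array([ 0.00165094, -0.05697578, -0.002288  ]), 'gripper_force': 58.52055609226227, 'width': 0.013082064243064224}
```

View pics/w2.png

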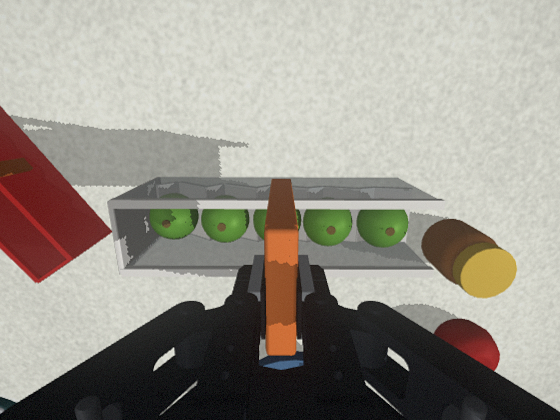

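All five limes are in the held cup, row ~223 at columns 174–382. I'll carry it smoothly to the bowl, turning it so the spout points radially outward.

jog_arm([
  [-0.2, -0.35, 0, 0, 0, 0.2, 0],
  [-0.4, -0.7, 0, 0, 0, 0.4, 0],
  [-0.6, -1.05, 0, 0, 0, 0.6, 0],
  [-0.9, -1.4, 0, 0, 0, 0.8, 0],
  [-1.1, -1.75, 0, 0, 0, 1, 0],
  [-1.1, -1.75, 0, 0, 0, 1, 0],
  [-1.1, -1.75, 0, 0, 0, 1, 0],
  [-1.1, -1.75, 0, 0, 0, 1, 0],
])

```text
t: 6.3
eef_pos: [0.4957, 0.1551, 0.2155]
tool_rot: [-3.14, 0.001, 1.368]
ft_force: [0.2, 0.4, -3.2]
width: 0.0134
gripper_force: 58.5
```

jog_arm([
  [-1.1, -1.75, 0, 0, 0, 1, 0],
  [-1.1, -1.75, 0, 0, 0, 1, 0],
  [-1.1, -1.75, 0, 0, 0, 1, 0],
  [-1.1, -1.75, 0, 0, 0, 1, 0],
  [-1.1, -1.75, 0, 0, 0, 1, 0],
  [-1.1, -1.75, 0, 0, 0, 1, 0],
  [-1.1, -1.75, 0, 0, 0, 1, 0],
  [-1.1, -1.75, 0, 0, 0, 1, 0],
])

```text
t: 7.1
eef_pos: [0.4075, 0.0156, 0.2156]
tool_rot: [-3.141, 0.0, 1.508]
ft_force: [-0.3, 0.1, -3.3]
width: 0.013
gripper_force: 58.5
```

jog_arm([
  [-0.9, -1.4, 0, 0, 0, 0.8, 0],
  [-0.7, -1.05, 0, 0, 0, 0.6, 0],
  [-0.4, -0.7, 0, 0, 0, 0.4, 0],
  [-0.2, -0.35, 0, 0, 0, 0.2, 0],
  [0, 0, 0, 0, 0, 0, 0],
  [0, 0, 0, 0, 0, 0, 0],
])

```text
t: 7.7
eef_pos: [0.3873, -0.0181, 0.2162]
tool_rot: [3.141, -0.0, 1.542]
ft_force: [-0.7, 0.8, -3.4]
width: 0.0131
gripper_force: 58.5
```

Run:
```python
from h import *
x=ctrl.sense(); print(x['eef_pos'],x['tool_rot'],x['q'].round(3))
s=snap('wrist','w3.png'); t=snap('scene','sc3.png')
o=np.zeros((420,800,3),np.uint8); o[:294,:392]=cv2.resize(s['color'][:,:,::-1],(392,294)); o[:400,400:800]=cv2.resize(t['color'][140:290,220:370,::-1],(400,400)); cv2.imwrite('pics/m3.png',o)
```

```text
[ 0.38729221 -0.01807226  0.21623979] [ 3.14142679e+00 -3.96304710e-04  1.54198817e+00] [-0.193 -0.281  1.737  0.     1.685 -0.165]
```

View pics/m3.png

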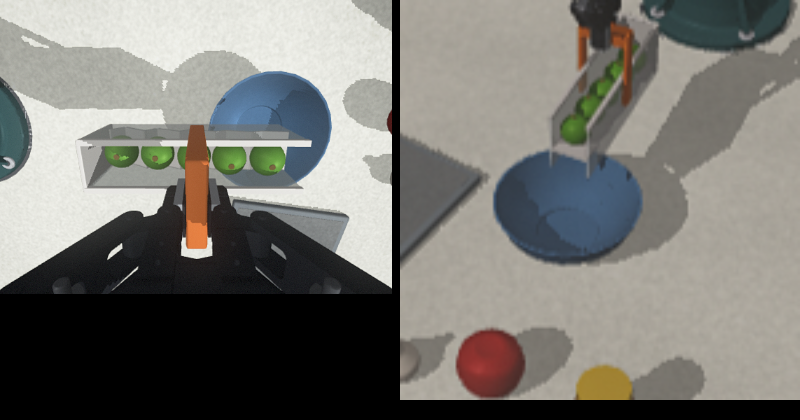

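The wrist view shows the limes still in place. The bowl rim spans columns 299–473 (full scale), with its top at row 101. In the scene view the spout is over the bowl's near rim. I'll cross-check the bowl centre.

Run:
```python
from h import *
from scipy.spatial.transform import Rotation as Ro
s=vision.snapshot('wrist'); x=ctrl.sense()
T=np.eye(4);T[:3,:3]=Ro.from_euler('xyz',x['tool_rot']).as_matrix();T[:3,3]=x['eef_pos']
np.savez('pics/w3.png.npz',K=s['camera_matrix'],V=np.linalg.inv(T@s['T_tool_cam']))
for u,v in[(298.6,186),(473,180),(392,101.4)]: print(ray('w3.png',u,v,.06).round(3))
for p in [(.489-.088,-.02),(.489+.088,-.02),(.489,.068),(.489,-.108)]: print(proj('w3.png',[*p,.06]).round(0))
```

```text
[ 0.404 -0.01   0.06 ]
[ 0.575 -0.009  0.06 ]
[0.49  0.066 0.06 ]
[296. 196.]
[473. 191.]
[391.  99.]
[378. 273.]
```

jog_arm([
  [0, 0, 0, 0, 0.5, 0, 0],
  [0, 0, 0, 0, 1, 0, 0],
  [0, 0, 0, 0, 1.5, 0, 0],
  [0, 0, 0, 0, 2, 0, 0],
  [0, 0, 0, 0, 2, 0, 0],
  [0, 0, 0, 0, 2, 0, 0],
  [0, 0, 0, 0, 2, 0, 0],
  [0, 0, 0, 0, 1.5, 0, 0],
])

```text
t: 8.65
eef_pos: [0.3876, -0.0183, 0.2161]
tool_rot: [-2.921, 0.006, 1.543]
ft_force: [-0.2, 0.3, -3.8]
width: 0.0133
gripper_force: 58.6
```

jog_arm([
  [0, 0, 0, 0, 1.2, 0, 0],
  [0, 0, 0, 0, 1, 0, 0],
  [0, 0, 0, 0, 0.7, 0, 0],
  [0, 0, 0, 0, 0.5, 0, 0],
  [0, 0, 0, 0, 0.5, 0, 0],
  [0, 0, 0, 0, 0.4, 0, 0],
  [0, 0, 0, 0, 0.3, 0, 0],
  [0, 0, 0, 0, 0, 0, 0],
])

```text
t: 9.45
eef_pos: [0.3873, -0.0183, 0.2164]
tool_rot: [-2.843, 0.009, 1.543]
ft_force: [-0.2, 0.1, -2.7]
width: 0.0132
gripper_force: 58.6
```

```bash
cat > cnt.py <<'E'
from h import *
from scipy.spatial.transform import Rotation as Ro
import sys
x=ctrl.sense(); s=snap('wrist',sys.argv[1]+'.png'); h=cv2.cvtColor(s['color'],cv2.COLOR_RGB2HSV)
g=((h[...,0]>35)&(h[...,0]<65)&(h[...,1]>150)).astype(np.uint8)
n,_,st,c=cv2.connectedComponentsWithStats(g)
print([(c[i].round().astype(int).tolist(),int(st[i,4])) for i in range(1,n) if st[i,4]>60])
R=Ro.from_euler('xyz',x['tool_rot']).as_matrix()
print(x['t'],x['eef_pos'].round(4),'tilt',np.arctan2(-R[0,2],-R[2,2]).round(4),R[:,2].round(3),x['ft_force'].round(1),x['q'].round(2))
E
python3 cnt.py w4
```

```text
[([467, 195], 152)]
9.45 [ 0.3873 -0.0183  0.2164] tilt 0.2984 [-0.294 -0.    -0.956] [-0.2  0.1 -2.7] [-0.16 -0.05  1.57 -0.05  1.92 -0.14]
```

```bash
python3 - <<'E'
from h import *
for f in('w2','w4'):
    h=cv2.cvtColor(cv2.imread(f'pics/{f}.png'),cv2.COLOR_BGR2HSV)
    print([h[222,c].tolist() for c in(174,225,262,335,382)])
E
sed -i 's/>35)&(h\[...,0\]<65)&(h\[...,1\]>150)/>40)\&(h[...,0]<75)\&(h[...,1]>110)/' cnt.py; python3 cnt.py w5
```

```text
[[47, 145, 151], [48, 141, 150], [47, 143, 107], [48, 149, 142], [48, 137, 128]]
[[48, 142, 178], [47, 129, 109], [47, 144, 135], [47, 136, 157], [23, 4, 235]]
[([452, 191], 1014), ([172, 220], 1000), ([225, 223], 1180), ([260, 223], 260), ([298, 220], 62), ([340, 226], 1487)]
9.5 [ 0.3873 -0.0183  0.2164] tilt 0.2983 [-0.294 -0.    -0.956] [ 0.1  0.2 -3.9] [-0.16 -0.06  1.57 -0.05  1.92 -0.14]
```

Lime 1 has left and lies in the bowl at (452,191); the other four are still in the cup. Tilting on to about 0.42.

jog_arm([
  [0.1, 0, 0.05, 0, 0.5, 0, 0],
  [0.2, 0, 0.1, 0, 1, 0, 0],
  [0.2, 0, 0.1, 0, 1, 0, 0],
  [0.2, 0, 0.1, 0, 1, 0, 0],
  [0.2, 0, 0.1, 0, 1, 0, 0],
  [0.1, 0, 0.1, 0, 0.7, 0, 0],
  [0.1, 0, 0.1, 0, 0.5, 0, 0],
  [0.1, 0, 0, 0, 0.3, 0, 0],
])

```text
t: 10.35
eef_pos: [0.3995, -0.0183, 0.2229]
tool_rot: [-2.738, 0.011, 1.544]
ft_force: [0.4, 0.6, -3.4]
width: 0.0129
gripper_force: 59.0
```

jog_arm([
  [0, 0, 0, 0, 0.2, 0, 0],
  [0, 0, 0, 0, 0.2, 0, 0],
  [0, 0, 0, 0, 0.2, 0, 0],
  [0, 0, 0, 0, 0.2, 0, 0],
  [0, 0, 0, 0, 0, 0, 0],
  [0, 0, 0, 0, 0, 0, 0],
])

```text
t: 10.95
eef_pos: [0.3992, -0.0183, 0.2229]
tool_rot: [-2.725, 0.012, 1.544]
ft_force: [-0.5, -0.3, -3.2]
width: 0.0131
gripper_force: 59.2
```

```bash
python3 cnt.py w6
```

```text
[([454, 196], 1582), ([173, 220], 1013), ([225, 223], 1140), ([357, 225], 1468)]
10.95 [ 0.3992 -0.0183  0.2229] tilt 0.4171 [-0.405  0.    -0.914] [-0.5 -0.3 -3.2] [-0.14  0.06  1.48 -0.06  2.02 -0.13]
```

jog_arm([
  [0, 0, 0, 0, 0, 0, 0],
  [0, 0, 0, 0, 0, 0, 0],
  [0, 0, 0, 0, 0, 0, 0],
  [0, 0, 0, 0, 0, 0, 0],
  [0, 0, 0, 0, 0, 0, 0],
  [0, 0, 0, 0, 0, 0, 0],
])

```text
t: 11.6
eef_pos: [0.3992, -0.0183, 0.2229]
tool_rot: [-2.725, 0.012, 1.544]
ft_force: [-0.0, -0.1, -2.6]
width: 0.0131
gripper_force: 59.6
```

```bash
python3 cnt.py w7
```

```text
[([467, 184], 2472), ([427, 186], 358), ([173, 220], 1018), ([225, 223], 1141)]
11.6 [ 0.3992 -0.0183  0.2229] tilt 0.417 [-0.405 -0.    -0.914] [-0.  -0.1 -2.6] [-0.14  0.06  1.48 -0.06  2.02 -0.13]
```

Lime 2 is out and two limes are in the bowl. Continuing slowly toward 0.5.

jog_arm([
  [0.1, 0, 0.05, 0, 0.4, 0, 0],
  [0.1, 0, 0.05, 0, 0.8, 0, 0],
  [0.2, 0, 0.1, 0, 0.8, 0, 0],
  [0.2, 0, 0.1, 0, 0.8, 0, 0],
  [0.1, 0, 0.05, 0, 0.8, 0, 0],
  [0.1, 0, 0.05, 0, 0.6, 0, 0],
  [0.1, 0, 0, 0, 0.4, 0, 0],
  [0, 0, 0, 0, 0.2, 0, 0],
])

```text
t: 12.45
eef_pos: [0.4084, -0.0183, 0.2267]
tool_rot: [-2.64, 0.014, 1.545]
ft_force: [0.4, -0.5, -3.2]
width: 0.0131
gripper_force: 59.7
```

jog_arm([
  [0, 0, 0, 0, 0.2, 0, 0],
  [0, 0, 0, 0, 0.2, 0, 0],
  [0, 0, 0, 0, 0.2, 0, 0],
  [0, 0, 0, 0, 0.2, 0, 0],
  [0, 0, 0, 0, 0.2, 0, 0],
  [0, 0, 0, 0, 0.2, 0, 0],
  [0, 0, 0, 0, 0, 0, 0],
  [0, 0, 0, 0, 0, 0, 0],
])

```text
t: 13.25
eef_pos: [0.4083, -0.0183, 0.2268]
tool_rot: [-2.62, 0.014, 1.546]
ft_force: [0.2, 0.1, -3.2]
width: 0.013
gripper_force: 59.7
```

```bash
python3 cnt.py w8
```

```text
[([464, 192], 3300), ([173, 220], 1032), ([225, 223], 1075)]
13.25 [ 0.4083 -0.0183  0.2268] tilt 0.5218 [-0.498 -0.    -0.867] [ 0.2  0.1 -3.2] [-0.13  0.15  1.4  -0.08  2.11 -0.12]
```

jog_arm([
  [0, 0, 0, 0, 0.2, 0, 0],
  [0, 0, 0, 0, 0.2, 0, 0],
  [0, 0, 0, 0, 0.2, 0, 0],
  [0, 0, 0, 0, 0.2, 0, 0],
  [0, 0, 0, 0, 0.2, 0, 0],
  [0, 0, 0, 0, 0.2, 0, 0],
  [0, 0, 0, 0, 0.2, 0, 0],
  [0, 0, 0, 0, 0.2, 0, 0],
])

```text
t: 14.1
eef_pos: [0.4082, -0.0183, 0.2268]
tool_rot: [-2.592, 0.015, 1.546]
ft_force: [0.2, 0.7, -2.4]
width: 0.0134
gripper_force: 59.7
```

```bash
python3 cnt.py w9
```

```text
[([461, 181], 2221), ([484, 212], 1363), ([173, 221], 1041), ([234, 223], 1147)]
14.1 [ 0.4082 -0.0183  0.2268] tilt 0.55 [-0.523 -0.    -0.853] [ 0.2  0.7 -2.4] [-0.13  0.17  1.39 -0.08  2.13 -0.12]
```

jog_arm([
  [0, 0, 0, 0, 0, 0, 0],
  [0, 0, 0, 0, 0, 0, 0],
  [0, 0, 0, 0, 0, 0, 0],
  [0, 0, 0, 0, 0, 0, 0],
])

```text
t: 14.55
eef_pos: [0.4082, -0.0183, 0.2269]
tool_rot: [-2.592, 0.015, 1.546]
ft_force: [0.3, -0.2, -3.5]
width: 0.013
gripper_force: 59.7
```

```bash
python3 cnt.py w10
```

```text
[([470, 193], 3587), ([173, 221], 1035), ([238, 223], 1207)]
14.55 [ 0.4082 -0.0183  0.2269] tilt 0.5496 [-0.522 -0.    -0.853] [ 0.3 -0.2 -3.5] [-0.13  0.17  1.39 -0.08  2.13 -0.12]
```

View pics/w10.png

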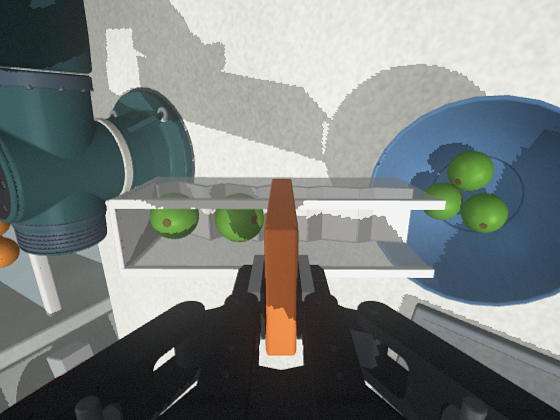

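Three limes are in the bowl, at (470,170), (440,200) and (486,212). Two remain in the cup, at (174,218) and (238,220). Levelling now.

jog_arm([
  [0, 0, 0, 0, -0.8, 0, 0],
  [0, 0, 0.1, 0, -1.6, 0, 0],
  [0, 0, 0.2, 0, -2.2, 0, 0],
  [0, 0, 0.3, 0, -2.5, 0, 0],
  [0, 0, 0.3, 0, -2.5, 0, 0],
  [0, 0, 0.3, 0, -2.5, 0, 0],
  [0, 0, 0.3, 0, -2.5, 0, 0],
  [0, 0, 0.3, 0, -2.5, 0, 0],
])

```text
t: 15.4
eef_pos: [0.4078, -0.0183, 0.2457]
tool_rot: [-2.894, 0.007, 1.543]
ft_force: [-0.1, 0.6, -3.4]
width: 0.0125
gripper_force: 59.6
```

jog_arm([
  [0, 0, 0.3, 0, -2.5, 0, 0],
  [0, 0, 0.2, 0, -2.5, 0, 0],
  [0, 0, 0.1, 0, -2.5, 0, 0],
  [0, 0, 0, 0, -2.2, 0, 0],
  [0, 0, 0, 0, -2, 0, 0],
  [0, 0, 0, 0, -1.5, 0, 0],
  [0, 0, 0, 0, -0.9, 0, 0],
  [0, 0, 0, 0, -0.3, 0, 0],
])

```text
t: 16.2
eef_pos: [0.4078, -0.0183, 0.2509]
tool_rot: [3.141, 0.0, 1.542]
ft_force: [0.2, -0.5, -2.0]
width: 0.0131
gripper_force: 59.6
```

```bash
python3 cnt.py w11
python3 - <<'E'
from h import *
c=np.array([ray('top1.png',u,v,.014) for u,v in[(331,163),(403,166),(327,246),(401,249)]])
print(c.mean(0), (c[0]-c[2]),(c[1]-c[3]),c[0]-c[1]); 
for d in(c[0]-c[2],c[1]-c[3]): print(np.linalg.norm(d),np.arctan2(d[1],d[0]))
t=cv2.imread('pics/top1.png')[150:260,315:415]; cv2.imwrite('pics/tray.png',cv2.resize(t,None,fx=5,fy=5,interpolation=cv2.INTER_CUBIC))
E
```

```text
[([344, 159], 664), ([327, 174], 90), ([169, 221], 857), ([225, 222], 1023)]
16.2 [ 0.4078 -0.0183  0.2509] tilt -0.0008 [ 0.001 -0.    -1.   ] [ 0.2 -0.5 -2. ] [-0.18 -0.24  1.64  0.    1.74 -0.15]
[ 0.53836905 -0.2652961   0.014     ] [ 0.2186485  -0.03963249  0.        ] [ 0.21776157 -0.04200397  0.        ] [0.02846232 0.18873314 0.        ]
0.2222113880790069 -0.1793143093801108
0.22177564453640408 -0.19054948504078342
```

View pics/tray.png

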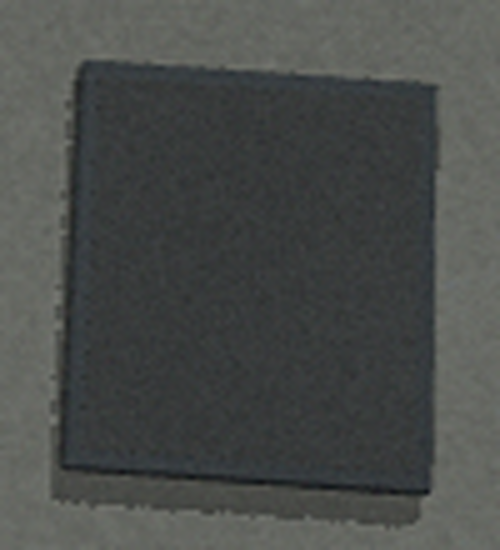

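The tray's top-face corners in the crop are (80,62), (437,86), (432,492) and (62,467). That puts its centre at about (0.538, -0.265), yaw about -0.185, sides 222 × 190 mm, consistent with the given size. Carrying the cup there.

jog_arm([
  [0.15, -0.3, 0, 0, 0, -0.1, 0],
  [0.3, -0.6, 0, 0, 0, -0.2, 0],
  [0.5, -0.95, 0, 0, 0, -0.35, 0],
  [0.65, -1.25, 0, 0, 0, -0.45, 0],
  [0.8, -1.55, 0, 0, 0, -0.55, 0],
  [0.8, -1.55, 0, 0, 0, -0.55, 0],
  [0.8, -1.55, 0, 0, 0, -0.55, 0],
  [0.8, -1.55, 0, 0, 0, -0.55, 0],
])

```text
t: 17.05
eef_pos: [0.4569, -0.113, 0.2506]
tool_rot: [-3.141, 0.0, 1.483]
ft_force: [0.3, -0.7, -3.2]
width: 0.0132
gripper_force: 59.6
```

jog_arm([
  [0.8, -1.55, 0, 0, 0, -0.55, 0],
  [0.8, -1.55, 0, 0, 0, -0.55, 0],
  [0.8, -1.55, 0, 0, 0, -0.55, 0],
  [0.8, -1.55, 0, 0, 0, -0.55, 0],
  [0.8, -1.55, 0, 0, 0, -0.55, 0],
  [0.8, -1.55, 0, 0, 0, -0.55, 0],
  [0.8, -1.55, 0, 0, 0, -0.55, 0],
  [0.8, -1.55, 0, 0, 0, -0.55, 0],
])

```text
t: 17.85
eef_pos: [0.5209, -0.2366, 0.2507]
tool_rot: [-3.142, -0.0, 1.407]
ft_force: [0.3, 0.7, -3.1]
width: 0.0131
gripper_force: 59.6
```

jog_arm([
  [0.7, -1.25, 0, 0, 0, -0.55, 0],
  [0.5, -0.95, 0, 0, 0, -0.45, 0],
  [0.3, -0.6, 0, 0, 0, -0.3, 0],
  [0.2, -0.3, 0, 0, 0, -0.1, 0],
  [0, 0, 0, 0, 0, 0, 0],
  [0, 0, 0, 0, 0, 0, 0],
])

```text
t: 18.45
eef_pos: [0.5372, -0.2658, 0.251]
tool_rot: [-3.142, -0.0, 1.383]
ft_force: [0.1, -0.1, -2.6]
width: 0.013
gripper_force: 59.6
```

```bash
python3 cnt.py w12
python3 - <<'E'
from h import *
from scipy.spatial.transform import Rotation as Ro
x=ctrl.sense(); T=np.eye(4);T[:3,:3]=Ro.from_euler('xyz',x['tool_rot']).as_matrix();T[:3,3]=x['eef_pos']
s=vision.snapshot('wrist'); print(x['tool_rot'])
np.savez('pics/w12.png.npz',K=s['camera_matrix'],V=np.linalg.inv(T@s['T_tool_cam']))
a=-.185;R=np.array([[np.cos(a),-np.sin(a)],[np.sin(a),np.cos(a)]]); im=cv2.imread('pics/w12.png')
pts=[proj('w12.png',[*(R@[i*.11,j*.095]+[.538,-.265]),.014]) for i,j in[(1,1),(1,-1),(-1,-1),(-1,1)]]
print(np.round(pts)); cv2.polylines(im,[np.int32(pts)],True,(0,0,255),1); cv2.imwrite('pics/w12o.png',im)
E
```

```text
[([173, 221], 1031), ([225, 222], 1112)]
18.45 [ 0.5372 -0.2658  0.251 ] tilt -0.0 [ 0.  0. -1.] [ 0.1 -0.1 -2.6] [-0.55  0.2   1.21  0.    1.74 -0.37]
[ 3.14147153e+00 -1.69384985e-04  1.38354953e+00]
[[378.  96.]
 [365. 248.]
 [200. 248.]
 [186.  96.]]
```

View pics/w12o.png

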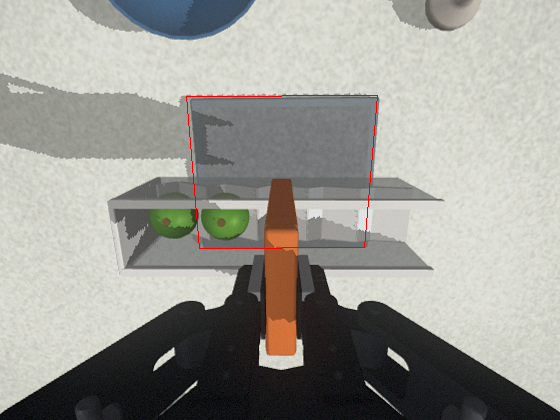

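The overlaid tray outline fits the picture to within about 2–3 px, and both limes are still in the cup. Lowering.

jog_arm([
  [0.1, 0, -0.5, 0, 0, 0, 0],
  [0.1, 0, -1.2, 0, 0, 0, 0],
  [0, 0, -1.8, 0, 0, 0, 0],
  [0, 0, -2, 0, 0, 0, 0],
  [0, 0, -2, 0, 0, 0, 0],
  [0, 0, -1.6, 0, 0, 0, 0],
  [0, 0, -1, 0, 0, 0, 0],
  [0, 0, -0.6, 0, 0, 0, 0],
])

```text
t: 19.35
eef_pos: [0.5386, -0.2658, 0.1419]
tool_rot: [-3.139, -0.001, 1.383]
ft_force: [0.3, -0.7, -3.4]
width: 0.0127
gripper_force: 59.6
```

jog_arm([
  [0, 0, -0.4, 0, 0, 0, 0],
  [0, 0, -0.2, 0, 0, 0, 0],
  [0, 0, -0.2, 0, 0, 0, 0],
  [0, 0, -0.2, 0, 0, 0, 0],
  [0, 0, -0.1, 0, 0, 0, 0],
  [0, 0, -0.1, 0, 0, 0, 0],
  [0, 0, 0, 0, 0, 0, 0],
])

```text
t: 20.05
eef_pos: [0.5392, -0.2663, 0.1318]
tool_rot: [-3.142, -0.0, 1.383]
ft_force: [0.4, 0.3, -3.3]
width: 0.013
gripper_force: 59.6
```

jog_arm([
  [0, 0, -0.1, 0, 0, 0, 0],
  [0, 0, -0.1, 0, 0, 0, 0],
  [0, 0, -0.05, 0, 0, 0, 0],
  [0, 0, 0, 0, 0, 0, 0],
  [0, 0, 0, 0, 0, 0, 0],
])

```text
t: 20.55
eef_pos: [0.5393, -0.2663, 0.1295]
tool_rot: [3.141, 0.0, 1.383]
ft_force: [0.5, -0.6, -1.6]
width: 0.0137
gripper_force: 59.7
```

jog_arm([
  [0, 0, -0.05, 0, 0, 0, 0],
  [0, 0, 0, 0, 0, 0, 0],
  [0, 0, 0, 0, 0, 0, 0],
])

```text
t: 20.85
eef_pos: [0.5394, -0.2663, 0.1294]
tool_rot: [3.141, 0.0, 1.383]
ft_force: [-1.1, 0.5, 0.4]
width: 0.0128
gripper_force: 60.2
```

jog_arm([
  [0, 0, 0, 0, 0, 0, 1.4],
  [0, 0, 0, 0, 0, 0, 1.6],
  [0, 0, 0, 0, 0, 0, 1.9],
  [0, 0, 0, 0, 0, 0, 2.4],
  [0, 0, 0, 0, 0, 0, 3],
  [0, 0, 0, 0, 0, 0, 3.6],
  [0, 0, 0, 0, 0, 0, 4.2],
  [0, 0, 0, 0, 0, 0, 4.8],
])

```text
t: 21.65
eef_pos: [0.5393, -0.2663, 0.1288]
tool_rot: [3.141, 0.0, 1.383]
ft_force: [0.4, 0.1, 0.6]
width: 0.0479
gripper_force: 0.0
```

jog_arm([
  [0, 0, 0, 0, 0, 0, 6],
  [0, 0, 0.5, 0, 0, 0, 6],
  [0, 0, 1.5, 0, 0, 0, 6],
  [0, 0, 2.5, 0, 0, 0, 6],
  [0, 0, 3, 0, 0, 0, 6],
  [0, 0, 3, 0, 0, 0, 6],
  [0, 0, 3, 0, 0, 0, 6],
  [0, 0, 2, 0, 0, 0, 6],
])

```text
t: 22.45
eef_pos: [0.5398, -0.2666, 0.2887]
tool_rot: [3.136, 0.002, 1.383]
ft_force: [-0.8, -0.3, -0.5]
width: 0.0599
gripper_force: 0.0
```

jog_arm([
  [-3, 0, 1, 0, 0, 0, 6],
  [-3, 0, 0, 0, 0, 0, 6],
  [-3, 0, 0, 0, 0, 0, 6],
  [-3, 0, 0, 0, 0, 0, 6],
  [-3, 0, 0, 0, 0, 0, 6],
  [-1, 0, 0, 0, 0, 0, 6],
  [0, 0, 0, 0, 0, 0, 6],
])

```text
t: 23.15
eef_pos: [0.3787, -0.2665, 0.2956]
tool_rot: [3.138, 0.002, 1.382]
ft_force: [-0.2, -0.4, -0.2]
width: 0.0602
gripper_force: 0.0
```

Run:
```python
from h import *
t=snap('top','top2.png'); s=snap('scene','sc2.png')
o=np.zeros((420,800,3),np.uint8); o[:,:420]=t['color'][:,80:500,::-1]; o[:375,425:800]=cv2.resize(s['color'][150:300,150:325,::-1],(375,321)) if 0 else cv2.resize(s['color'][150:300,155:305,::-1],(375,375)); cv2.imwrite('pics/fin.png',o)
print(ctrl.sense()['eef_pos'])
```

```text
[ 0.37994521 -0.26645403  0.29460482]
```

View pics/fin.png

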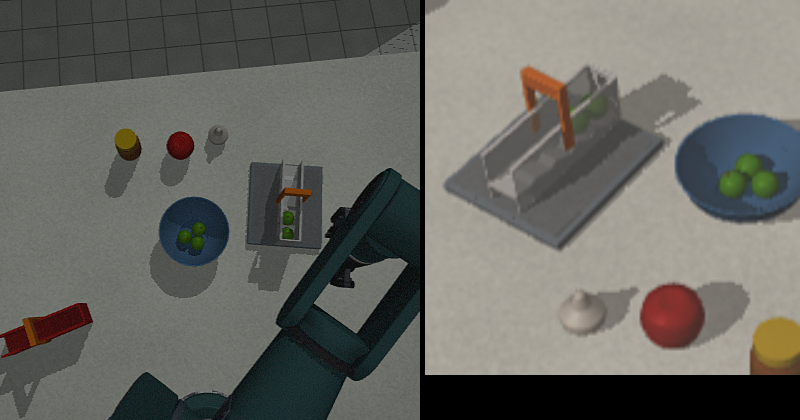

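The final view shows the cup upright on the tray, at (290,203) left panel, with two limes in it. Three limes are in the bowl around (193,235), and the other things are where they started. Handing in.

```bash
python3 -c "
from rig import job; print(job.hand_in())"
```

```text
the job is handed in; nothing more can be done
None
```

The job is handed in: three limes are in the blue bowl, and the cup stands upright and released in the middle of the grey tray with the other two. The bowl and bystanders were not moved, and it took about 23 s.

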